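# Draw the support bar out from under the stack and fit it in the board jig

## Task

The board jig is missing one of its two flat support bars: it is the bar at the bottom of the stack in the stacking frame. Draw it out through the slot without lifting, unstacking or toppling the two cases and the spool of solder, which must be left standing one on another in the frame, and then lay the bar down flat in the jig's empty pair of end pockets. These hold its ends, so take it by its middle for that; do not shove the pump bottle or the wire-wool cup aside.

Things in the scene. Friction and masses are not known exactly. Their poses are not given: they have to be found in the camera images.
- bar_center (a point): Centre, half-way up, of the loose flat aluminium support bar, 170 x 40 x 10 mm (x along its length, z up), 0.18 kg, five small holes along its top, the same either way round. It lies flat on the bench, one end under the stack, the other sticking 55 to 68 mm out of the frame's front. Drawing it out along the bench takes up to about 20 N.
- frame: Grey stacking frame fixed to the bench; origin on the bench below the stack. At its front (-x) a stop plate, x = -62 to -56 mm, 120 mm wide, 36 mm high, holds the stack back; the bar slides out to -x through the slot in its foot, 54 mm wide, 20 mm high. Side rails 22 mm high at y = +/-48 to 53 mm, foot strips out to +/-73 mm.
- case_lower_center (a point): Centre of the lower case of the stack, a plain closed aluminium instrument case with black end plates, 110 x 90 x 28 mm (x, y, z), 0.26 kg, lying on the bar between the frame's rails. When the bar is out it sinks 10 mm on to the bench.
- case_upper_center (a point): Centre of the upper case, a smaller grey closed instrument case, 90 x 74 x 24 mm, 0.17 kg, lying loose on the lower one.
- spool_center (a point): Centre of the spool of solder, an upright cylinder 62 mm in diameter and 52 mm high (a thin loose wire end stands above it), 0.2 kg, standing loose on the upper case.
- jig_saddle (a point): Where the bar's centre must come to lie in the board jig: midway between the two empty end pockets, 13 mm above the bench. x along the bar's length, z up. Pocket floors are 8 mm above the bench; the pockets leave the bar 4 mm of play at each end and side.
- jig: Grey board jig, 198 x 150 mm, fixed; origin on the bench at its centre, x along its bars. A second, identical bar is already fitted, centred at y = +40 mm; the empty pockets are at y = -40 mm. Pocket walls and flared lips reach 35 mm above the bench and cover x = -93 to -35 and +35 to +93 mm, so fingers fit only round the bar's middle 70 mm, where it is open down to the bench.
- bottle_center (a point): Middle of the upright solvent pump bottle with black lid, 68 x 62 mm and 120 mm high (this point is 55 mm above the bench); bystander beside the path along which the bar comes out.
- cup_center (a point): Middle of the round black cup of brass wire wool, 64 mm in diameter, 37 mm high (this point is 18 mm above the bench); bystander on the other side of that path. Bottle and cup may be either way about.

How it is judged:
By the outcome, as a careful person would: the job done as asked, in the order asked, and still so for the second after the job is handed in, with the robot touching nothing.
It also fails if it takes over 51 s, if anything falls off the work surface, if the arm or the gripper's body presses on something with over 40 N, if the wrist force passes 120 N, or if a joint passes its speed limit or range.

## Robot

A 6-joint arm with a two-finger parallel gripper is mounted at the origin on a cart in front of the work surface, level with it; the furniture and walls round the work are solid. World frame = base frame: x ahead of the robot, y to its left, z up, the work surface at z = 0. Lengths are in m, angles in rad, forces in N, time in s.
With the tool pointing down it reaches from about 0.375 to 0.9 m from the base axis. Payload 3.1 kg.
Tool frame: the origin (TCP) lies at the very end of the fingers, on their centre line; the grasp point (between the pads) lies 19 mm behind it; x points along the fingers, y is the direction in which the jaws open and shut, and the axes are right-handed (so a half turn about x gives the same grasp; the last joint's range is limited). The gripper opens to 85 mm and grips with 20 to 120 N. Pads are 22 mm wide; open, the fingers measure 114 mm over their backs; the gripper's body (76 mm by 85 mm) begins 54 mm behind the grasp point. The pads swing forward as they close: fully open they stand 13 mm farther back than shut.
Start: joints at [0.953, 0.527, 1.433, -0, 1.181, -0.178], TCP at [0.266, 0.566, 0.231] pointing down, gripper open.
Joint ranges: [-3.08, 3.08], [-0.75, 2.2], [0.22, 2.44], [-1.43, 4.57], [0, 2.65], [-2.85, 2.85]. Speed limits (rad/s): [2.79, 2.79, 3.14, 3.14, 3.14, 3.14].

## Interface

Orientations are given as a 3x3 rotation matrix whose columns are the frame's x, y, z axes.
In Python, from plant import telemetry, viewer, manip, models gives the robot as it stands. The module is installed in compiled form; this text tells all that it offers.
- The arm moves only by the tool apply_moves, never from a script. Its argument "series" is a list that holds one entry, the list of rows, each a list of 6 numbers: the shift along the world's x, y, z in units of 30 mm (1.0 is 30 mm), then the turn, a rotation vector about the world's x, y, z in degrees. A call has exactly 5 rows; each row shifts and turns the commanded pose from where the row before left it; what a row does not reach is not made up. A row lasts 1/8 s, in which the tool goes at most 62.5 mm and 10.7 degrees, less where a joint would pass 70% of its speed; a pose out of reach is approached as far as the arm can. A call is refused whole if a number of a shift passes 1 or a number of a turn 10.7, either way. A call with a gripper value outside its range is refused whole. "hand" is the closure, from 0 (fully open) to 1 (shut), set as the call begins (left out, the last holds). The fingers move at their own pace and stop on an object; "squeeze" is the grip in N (left out, the last holds). Time passes only in rows, so rows that do not move let the fingers close, or fill a call up. It gives the time, the measured TCP pose, the force and the opening at its end, in the units of the state.
- telemetry.observe(): the state, without advancing time (a new reading comes with each control period).
- viewer.capture(name): name is "scene" or "top" or "wrist"; returns the picture (400x640x3 uint8, red, green, blue); there is no depth.
- viewer.camera_model(name): a dict with "camera_matrix" (3x3 intrinsics, pixels), "world_from_camera" (4x4, takes a point from camera to world coordinates). Camera axes: x right, y down, z forward; pixel columns grow to the right and rows downward; lengths in m; the calibration is good to about 2 mm. A picture is of the moment at which its call begins: read the wrist's pose just before it. camera_model takes no time and is no camera call; for the wrist camera it gives the pose at the moment of the call.
- manip.finish_job(): hands the job in, once; it reports no verdict.
Trained networks look in the newest picture that a camera, given by its name, has taken for a name from the list of things; names that differ only in an ending like _2 or _b are one class to them, and where a whole thing is asked for, a point or a joint stands for the part that bears it (a point fixed in the world has none). Each returns a list of dicts, best first, with "confidence" (0 to 1); they miss things now and then, are a little off and sometimes report something else, mostly with a low value. They report only what shows in the picture. A call takes as long as a camera call.
- models.regions_of(camera, query): "mask" (400x640 bool, what is visible of it) and "xy" ([column, row] in pixels, amid what is visible of it).
The state is a dict: "time": time; "joint_positions": joint angles; "qvel": joint speeds; "joint_efforts": joint torques, N m; "position": TCP position; "tcp_rot": TCP orientation; "contact_force": force on the tool from outside, world axes, zero at the start; "torque": the same for the moment, N m; "grip_width": finger opening in m.
Only numpy, scipy, OpenCV 4.12 (cv2) and the standard library are available. Lean on these libraries where they do the work, as an engineer would, in place of code of your own. Each camera call takes 0.05 s, during which the arm holds its last target.

## Working session

There is one attempt and no reset: what is moved stays moved. The work goes in short steps, Python scripts to look and compute and a tool call to move; the robot and the scene stay as the last step left them, time stands still between calls to the robot, and variables do not carry over. Pictures are saved under pics/ and viewed, and the job is handed in when it is done.

Besides the shell and the picture viewer there is one more tool, called after ">>>" as name([rows], argument=value, ...), one row to a line, values as JSON. apply_moves: Moves the arm, as the interface text tells. Its arguments: {"type":"object","properties":{"series":{"type":"array"},"hand":{"type":"number"},"squeeze":{"type":"number"}},"required":["series"]}

```bash
mkdir -p pics; ls; python3 - <<'E'
from plant import telemetry, viewer, manip, models
import cv2, numpy as np
s=telemetry.observe(); print(s)
for n in ["scene","top","wrist"]:
    im=viewer.capture(n); cv2.imwrite(f"pics/{n}0.png",im[:,:,::-1])
    m=viewer.camera_model(n); print(n,np.round(m["camera_matrix"],1).tolist(),np.round(m["world_from_camera"],3).tolist())
E
```

```text
pics
{'time': 0.0, 'joint_positions': array([ 9.52498469e-01,  5.28465178e-01,  1.43392563e+00,  2.19391068e-05,
        1.18136461e+00, -1.78483428e-01]), 'qvel': array([ 0.00034281,  0.00137086, -0.00141617,  0.00021154,  0.00013831,
       -0.0011864 ]), 'joint_efforts': array([ 7.27804963e-04, -4.42342329e+01, -1.78025579e+01, -3.56753608e-04,
        8.53006291e-03, -3.13714793e-05]), 'position': array([0.26564311, 0.56494472, 0.23032679]), 'tcp_rot': array([[-1.27018097e-03,  4.25777770e-01,  9.04826877e-01],
       [-1.75059606e-03,  9.04825274e-01, -4.25779473e-01],
       [-9.99997661e-01, -2.12480335e-03, -4.03926953e-04]]), 'contact_force': array([ 0.0419338 , -0.27339973,  0.39645976]), 'torque': array([ 0.0208977 , -0.03521637, -0.0182139 ]), 'grip_width': 0.08555857688158275}
scene [[503.7, 0.0, 323.6], [0.0, 503.7, 198.4], [0.0, 0.0, 1.0]] [[0.667, -0.525, 0.529, -0.023], [-0.745, -0.448, 0.494, -0.482], [-0.022, -0.723, -0.69, 0.807], [0.0, 0.0, 0.0, 1.0]]
top [[482.0, 0.0, 324.5], [0.0, 482.0, 201.5], [0.0, 0.0, 1.0]] [[0.023, -0.993, 0.114, 0.423], [-1.0, -0.022, 0.006, 0.007], [-0.004, -0.115, -0.993, 1.36], [0.0, 0.0, 0.0, 1.0]]
wrist [[295.1, 0.0, 320.3], [0.0, 295.1, 202.7], [0.0, 0.0, 1.0]] [[0.426, 0.871, 0.246, 0.204], [0.905, -0.409, -0.118, 0.596], [-0.002, 0.273, -0.962, 0.373], [0.0, 0.0, 0.0, 1.0]]
```

View pics/scene0.png

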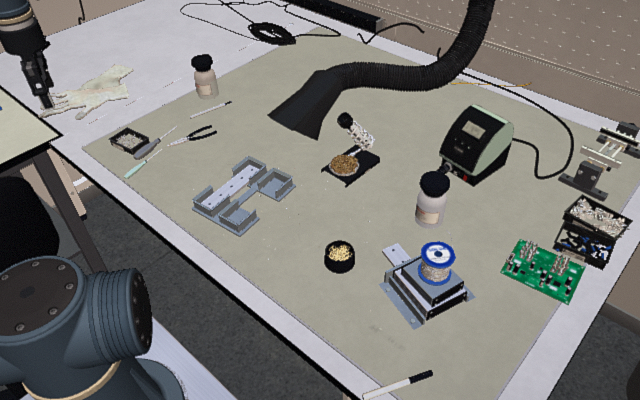

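View pics/top0.png

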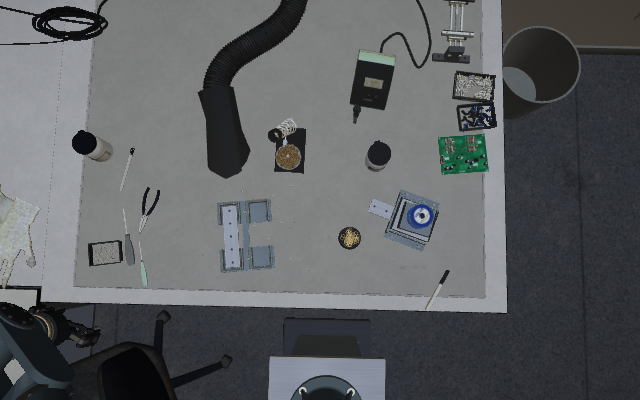

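View pics/wrist0.png

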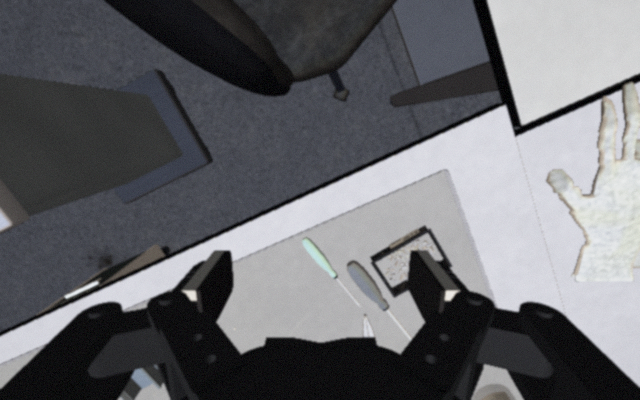

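```bash
cat > h.py <<'E'
from plant import telemetry, viewer, manip, models
import cv2, numpy as np
def px2w(cam,uv,z,m=None):
    m=m or viewer.camera_model(cam); K=m["camera_matrix"];T=m["world_from_camera"]
    uv=np.atleast_2d(uv).astype(float)
    d=np.c_[uv,np.ones(len(uv))]@np.linalg.inv(K).T@T[:3,:3].T
    o=T[:3,3]; return (o+d*((z-o[2])/d[:,2])[:,None])
def w2px(cam,P,m=None):
    m=m or viewer.camera_model(cam); K=m["camera_matrix"];T=np.linalg.inv(m["world_from_camera"])
    P=np.atleast_2d(P); c=P@T[:3,:3].T+T[:3,3]; p=c@K.T; return p[:,:2]/p[:,2:]
E
python3 - <<'E'
from h import *
for cam in ["top","scene"]:
    im=viewer.capture(cam)
    ov=im.copy()
    for q,z in [("bar_center",.01),("frame",.0),("jig",.0),("case_lower_center",.038),("bottle_center",0.055),("cup_center",.018),("spool_center",.114)]:
        r=models.regions_of(cam,q)
        for k in r[:3]:
            ys,xs=np.nonzero(k["mask"]); 
            rect=cv2.minAreaRect(np.c_[xs,ys].astype(np.float32))
            b=px2w(cam,cv2.boxPoints(rect),z)[:,:2]
            print(cam,q,round(k["confidence"],2),np.round(k["xy"]),len(xs),np.round(b,3).tolist())
        if r: 
            c,_=cv2.findContours(r[0]["mask"].astype(np.uint8),0,2); cv2.drawContours(ov,c,-1,(255,0,0),1)
    cv2.imwrite(f"pics/{cam}1.png",cv2.resize((ov[170:290,200:460] if cam=="top" else ov[140:330,180:500])[:,:,::-1],None,fx=3 if cam=="top" else 2.5,fy=3 if cam=="top" else 2.5))
E
```

```text
top bar_center 0.56 [382. 209.] 315 [[0.554, -0.106], [0.591, -0.12], [0.568, -0.181], [0.531, -0.166]]
top frame 0.65 [404. 236.] 724 [[0.483, -0.15], [0.621, -0.2], [0.581, -0.312], [0.444, -0.261]]
top jig 0.37 [406. 225.] 448 [[0.51, -0.186], [0.586, -0.211], [0.557, -0.304], [0.481, -0.279]]
top case_lower_center 0.93 [400. 222.] 290 [[0.506, -0.163], [0.592, -0.193], [0.557, -0.295], [0.471, -0.264]]
top bottle_center 0.6 [378. 156.] 597 [[0.674, -0.08], [0.753, -0.117], [0.726, -0.172], [0.648, -0.134]]
top cup_center 0.73 [348. 241.] 419 [[0.477, -0.011], [0.521, -0.054], [0.478, -0.099], [0.434, -0.057]]
scene bar_center 0.81 [396. 254.] 386 [[0.547, -0.106], [0.593, -0.109], [0.572, -0.162], [0.528, -0.158]]
scene frame 0.97 [404. 301.] 1140 [[0.493, -0.132], [0.667, -0.187], [0.578, -0.307], [0.425, -0.25]]
scene jig 0.67 [242. 194.] 4113 [[0.378, 0.328], [0.656, 0.381], [0.594, 0.171], [0.349, 0.148]]
scene jig 0.34 [427. 300.] 1017 [[0.448, -0.184], [0.541, -0.147], [0.585, -0.289], [0.494, -0.315]]
scene case_lower_center 0.79 [426. 298.] 1020 [[0.427, -0.197], [0.517, -0.162], [0.556, -0.297], [0.468, -0.322]]
scene case_lower_center 0.51 [435. 262.] 1321 [[0.509, -0.214], [0.61, -0.163], [0.642, -0.224], [0.54, -0.27]]
scene bottle_center 0.74 [433. 200.] 1592 [[0.61, -0.136], [0.775, -0.047], [0.805, -0.107], [0.638, -0.188]]
scene cup_center 0.93 [338. 256.] 850 [[0.423, -0.057], [0.492, -0.003], [0.526, -0.055], [0.456, -0.105]]
scene spool_center 0.98 [436. 264.] 1353 [[0.455, -0.243], [0.544, -0.193], [0.577, -0.248], [0.487, -0.292]]
```

```bash
python3 - <<'E'
import cv2
a=cv2.imread("pics/top0.png"); cv2.imwrite("pics/t_fr.png",cv2.resize(a[175:260,355:450],None,fx=7,fy=7,interpolation=2))
cv2.imwrite("pics/t_jig.png",cv2.resize(a[190:280,205:290],None,fx=6.5,fy=6.5,interpolation=2))
E
```

```text
(no output)
```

View pics/top1.png

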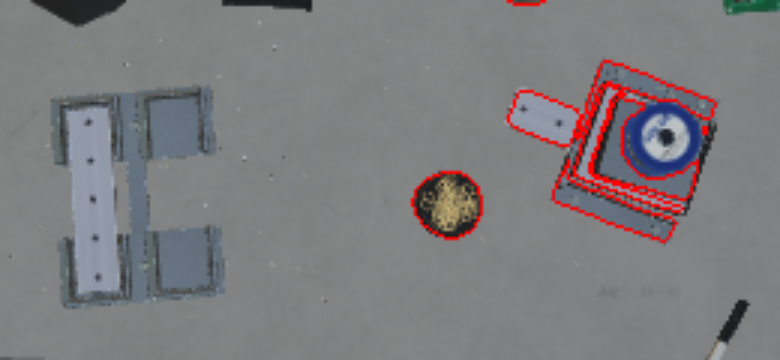

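View pics/t_fr.png

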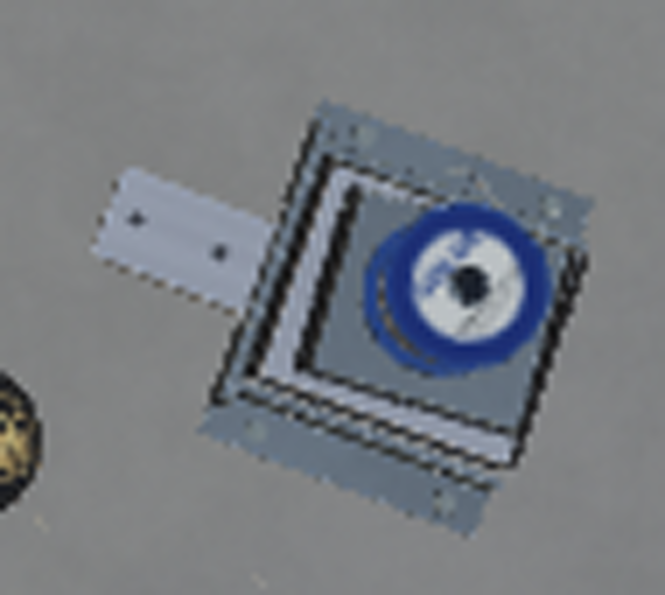

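View pics/t_jig.png

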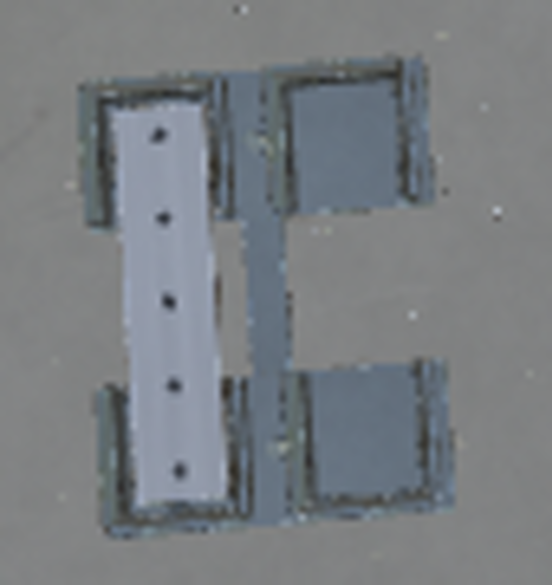

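View pics/scene1.png

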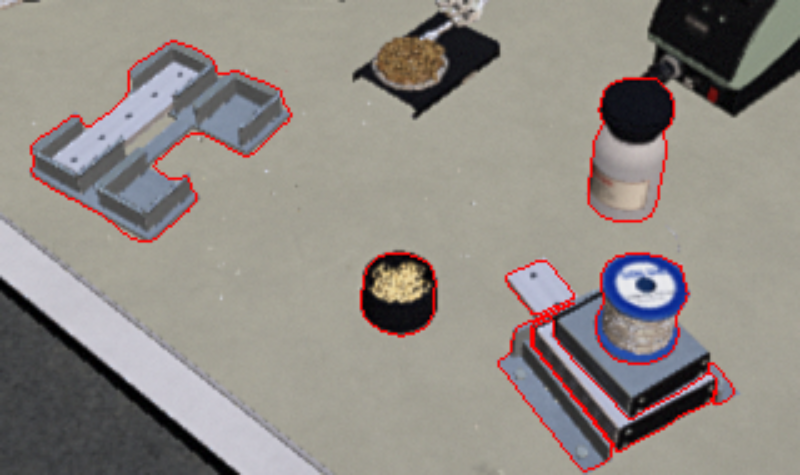

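```bash
python3 - <<'E'
from h import *
f=lambda l,z:px2w("top",np.array(l)/7+[355,175],z)
print("bar end",np.round(f([(120,165),(95,248),(107,207)],.01)*1000))
h=f([(136,217),(219,251)],.01); d=h[1]-h[0]; print("holes",np.round(h*1000),np.degrees(np.arctan2(d[1],d[0])))
c=f([(322,100),(595,205),(472,535),(200,430)],.002); print("frame",np.round(c*1000),np.round(c.mean(0)*1000))
for a,b in [(0,1),(3,2),(3,0),(2,1)]:
    e=c[b]-c[a]; print(np.linalg.norm(e),np.degrees(np.arctan2(e[1],e[0])))
g=px2w("top",np.array([(158,134),(163,217),(169,301),(174,385),(180,470)])/6.5+[205,190],.018)
print("jig bar",np.round(g*1000)); e=g[0]-g[4];a=np.arctan2(e[1],e[0]); print(np.linalg.norm(e),np.degrees(a))
x=np.array([np.cos(a),np.sin(a)]);y=np.array([-x[1],x[0]])
print("saddle",(g[:,:2].mean(0)-.08*y)*1000)
r=np.array([(80,85),(427,55),(455,507),(105,537)])/6.5+[205,190]
for z in (0,.035):
  c=px2w("top",r,z);print("jig",np.round(c*1000),np.round(c.mean(0)*1000))
E
```

```text
bar end [[ 589. -118.   10.]
 [ 556. -109.   10.]
 [ 572. -113.   10.]]
holes [[ 568. -125.   10.]
 [ 555. -158.   10.]] -111.22230822422887
frame [[ 619. -201.    2.]
 [ 578. -311.    2.]
 [ 444. -261.    2.]
 [ 484. -152.    2.]] [ 531. -231.    2.]
0.11767340283903369 -110.10516440193703
0.11600317207207324 -109.90501998471981
0.14327491786054658 -19.727102528482227
0.14286842218638102 -20.39614201771749
jig bar [[546. 282.  18.]
 [510. 278.  18.]
 [474. 274.  18.]
 [438. 270.  18.]
 [402. 266.  18.]]
0.14405634665454584 6.313548157745945
saddle [482.83960581 194.22386594]
jig [[568. 320.   0.]
 [585. 169.   0.]
 [389. 150.   0.]
 [373. 300.   0.]] [479. 235.   0.]
jig [[564. 312.  35.]
 [580. 165.  35.]
 [390. 146.  35.]
 [374. 293.  35.]] [477. 229.  35.]
```

>>> apply_moves([
  [[0.4, -0.93, 0, 0, 0, -10.6], [0.4, -0.93, 0, 0, 0, -10.6], [0.4, -0.93, 0, 0, 0, -10.6], [0.4, -0.93, 0, 0, 0, -10.6], [0.4, -0.93, 0, 0, 0, -10.6]],
], hand=0.25, squeeze=100)

```text
time: 1.58
position: [0.3265, 0.4252, 0.2315]
tcp_rot: [[0.0, 0.98, 0.199], [0.0, 0.199, -0.98], [-1.0, 0.0, -0.0]]
contact_force: [-0.1, -0.1, 0.3]
grip_width: 0.0638
```

>>> apply_moves([
  [[0.4, -0.93, 0, 0, 0, -10.6], [0.4, -0.93, 0, 0, 0, -10.6], [0.4, -0.93, 0, 0, 0, -10.6], [0.4, -0.93, 0, 0, 0, 0], [0.4, -0.93, 0, 0, 0, 0]],
])

```text
time: 2.2
position: [0.3866, 0.2857, 0.2315]
tcp_rot: [[0.001, 0.94, -0.342], [0.0, -0.342, -0.94], [-1.0, 0.001, -0.0]]
contact_force: [0.6, -0.4, -0.1]
grip_width: 0.0639
```

>>> apply_moves([
  [[0.4, -0.93, 0, 0, 0, 0], [0.4, -0.93, 0, 0, 0, 0], [0.4, -0.93, 0, 0, 0, 0], [0.4, -0.93, 0, 0, 0, 0], [0.4, -0.93, 0, 0, 0, 0]],
])

```text
time: 2.82
position: [0.4466, 0.1461, 0.2315]
tcp_rot: [[0.001, 0.94, -0.342], [0.0, -0.342, -0.94], [-1.0, 0.001, -0.0]]
contact_force: [1.2, 0.4, 0.5]
grip_width: 0.0642
```

>>> apply_moves([
  [[0.4, -0.93, 0, 0, 0, 0], [0.4, -0.93, 0, 0, 0, 0], [0.4, -0.93, 0, 0, 0, 0], [0.4, -0.93, 0, 0, 0, 0], [0.4, -0.93, 0, 0, 0, 0]],
])

```text
time: 3.45
position: [0.5065, 0.0065, 0.2315]
tcp_rot: [[0.0, 0.94, -0.342], [-0.0, -0.342, -0.94], [-1.0, 0.0, -0.0]]
contact_force: [0.3, -0.1, 0.0]
grip_width: 0.0642
```

>>> apply_moves([
  [[0.4, -0.93, 0, 0, 0, 0], [0.4, -0.93, -0.1, 0, 0, 0], [0.4, -0.93, -0.3, 0, 0, 0], [0.4, -0.93, -0.5, 0, 0, 0], [0.4, -0.9, -0.5, 0, 0, 0]],
])

```text
time: 4.08
position: [0.5666, -0.1322, 0.1891]
tcp_rot: [[0.001, 0.94, -0.342], [-0.0, -0.342, -0.94], [-1.0, 0.001, 0.0]]
contact_force: [0.3, 0.3, 0.5]
grip_width: 0.064
```

```bash
python3 - <<'E'
from h import *
s=telemetry.observe(); print(s["time"],s["position"].round(4),s["tcp_rot"].round(3).tolist(),s["grip_width"],s["contact_force"].round(2))
m=viewer.camera_model("wrist"); im=viewer.capture("wrist"); cv2.imwrite("pics/w1.png",im[:,:,::-1]); np.savez("w1.npz",K=m["camera_matrix"],T=m["world_from_camera"])
r=models.regions_of("wrist","bar_center")
for k in r: print(k["confidence"],k["xy"],k["mask"].sum())
E
```

```text
4.075 [ 0.5666 -0.1322  0.1891] [[0.001, 0.94, -0.342], [-0.0, -0.342, -0.94], [-1.0, 0.001, 0.0]] 0.0640306778895704 [0.28 0.34 0.46]
0.81 [319.3, 189.4] 2146
```

View pics/w1.png

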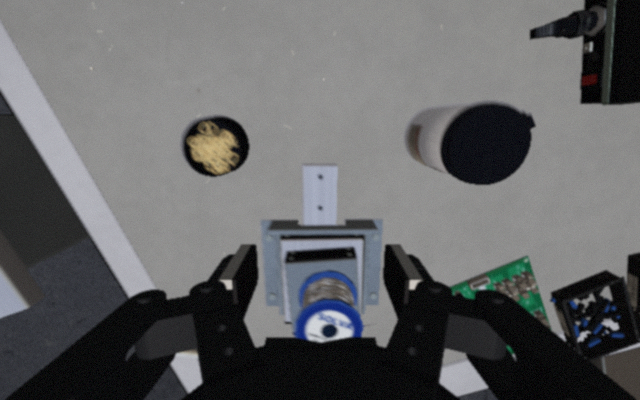

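```bash
python3 - <<'E'
from h import *
d=np.load("w1.npz"); m={"camera_matrix":d["K"],"world_from_camera":d["T"]}
im=cv2.imread("pics/w1.png"); cv2.imwrite("pics/w1z.png",cv2.resize(im[150:240,260:390],None,fx=6,fy=6,interpolation=2))
p=px2w("wrist",[(303.5,164),(337,164),(320.3,164),(320.5,177),(320,208)],.01,m)*1000;print(p.round(1))
p=px2w("wrist",[(299,222),(337,222)],.01,m)*1000;print(p.round(1))
print("bottle base/cup",px2w("wrist",[(410,140),(215,147)],.0,m).round(3),w2px("wrist",[[.5666,-.1322,.0]],m))
E
```

```text
[[ 557.9 -104.7   10. ]
 [ 592.3 -117.2   10. ]
 [ 575.1 -111.    10. ]
 [ 570.4 -124.6   10. ]
 [ 557.6 -158.1   10. ]]
[[ 529.  -165.7   10. ]
 [ 570.3 -180.7   10. ]]
bottle base/cup [[ 0.677 -0.121  0.   ]
 [ 0.471 -0.055  0.   ]] [[319.6473367  182.58693674]]
```

View pics/w1z.png

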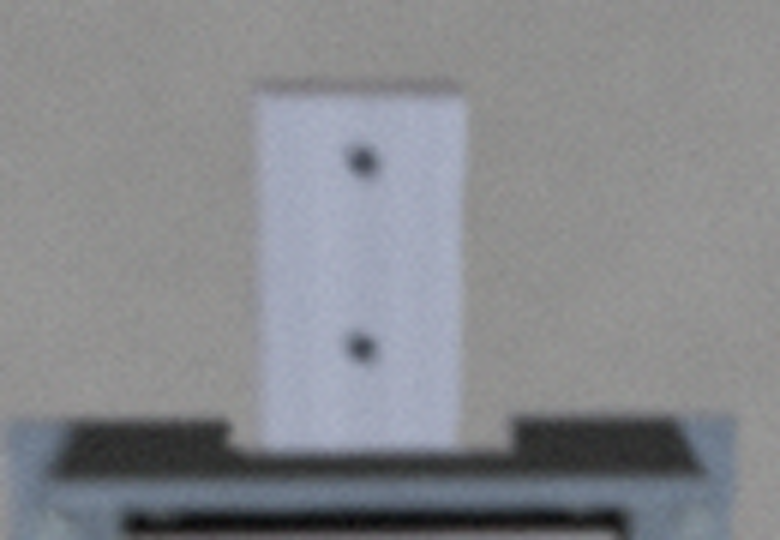

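>>> apply_moves([
  [[0, 0, -1, 0, 0, 0], [0, 0, -1, 0, 0, 0], [0, 0, -1, 0, 0, 0], [0, 0, -1, 0, 0, 0], [0.03, 0, -1, 0, 0, 0]],
])

```text
time: 4.8
position: [0.567, -0.1303, 0.0391]
tcp_rot: [[0.0, 0.94, -0.342], [0.0, -0.342, -0.94], [-1.0, 0.0, -0.0]]
contact_force: [0.1, -0.7, 0.0]
grip_width: 0.0644
```

>>> apply_moves([
  [[0, 0, -0.4, 0, 0, 0], [0, 0, -0.4, 0, 0, 0], [0, 0, -0.3, 0, 0, 0], [0, 0, -0.05, 0, 0, 0], [0, 0, 0, 0, 0, 0]],
])

```text
time: 5.42
position: [0.5673, -0.1312, 0.0052]
tcp_rot: [[0.001, 0.94, -0.342], [-0.0, -0.342, -0.94], [-1.0, 0.001, 0.0]]
contact_force: [0.2, -0.2, 0.2]
grip_width: 0.0637
```

```bash
python3 - <<'E'
from h import *
s=telemetry.observe(); print(s["time"],s["position"].round(4),s["grip_width"],s["contact_force"].round(2))
im=viewer.capture("wrist"); cv2.imwrite("pics/w2.png",im[:,:,::-1])
im=viewer.capture("scene"); cv2.imwrite("pics/s2.png",cv2.resize(im[200:330,320:500,::-1],None,fx=4,fy=4))
E
```

```text
5.425 [ 0.5673 -0.1312  0.0052] 0.06365278052030364 [ 0.19 -0.24  0.2 ]
```

View pics/w2.png

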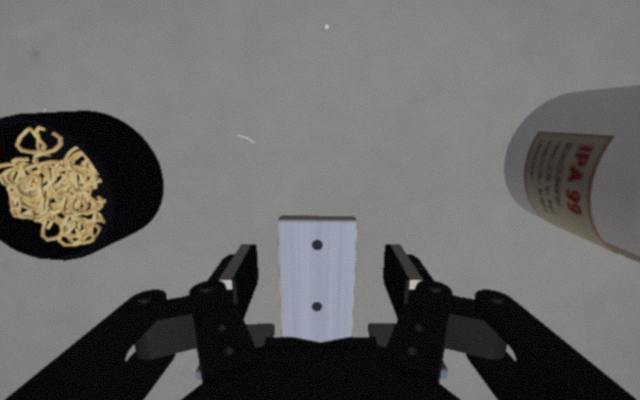

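View pics/s2.png

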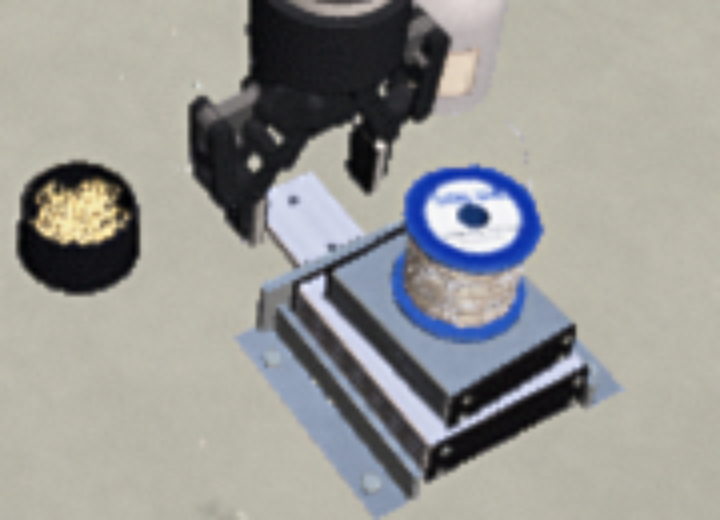

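>>> apply_moves([
  [[0, 0, -0.12, 0, 0, 0], [0, 0, 0, 0, 0, 0], [0, 0, 0, 0, 0, 0], [0, 0, 0, 0, 0, 0], [0, 0, 0, 0, 0, 0]],
], hand=1, squeeze=100)

```text
time: 6.15
position: [0.5666, -0.1309, 0.0018]
tcp_rot: [[-0.001, 0.939, -0.343], [0.0, -0.343, -0.939], [-1.0, -0.001, -0.0]]
contact_force: [-2.1, 0.7, 4.9]
grip_width: 0.0365
```

```bash
python3 - <<'E'
from h import *
s=telemetry.observe(); print(s["time"],s["position"].round(4),s["grip_width"],s["contact_force"].round(2))
im=viewer.capture("wrist"); cv2.imwrite("pics/w3.png",im[:,:,::-1])
E
```

```text
6.15 [ 0.5666 -0.1309  0.0018] 0.03653077461202935 [-2.08  0.7   4.94]
```

View pics/w3.png

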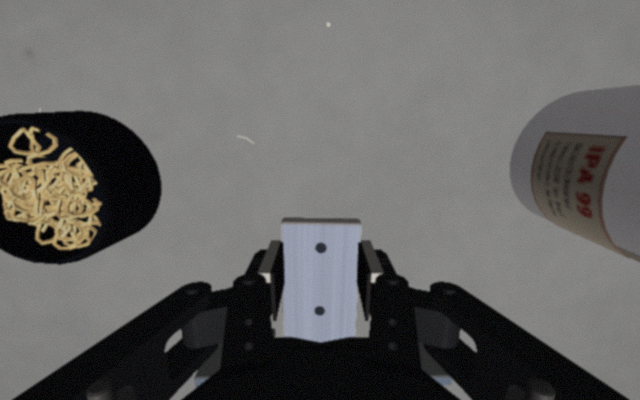

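>>> apply_moves([
  [[0.02, 0.06, 0.01, 0, 0, 0], [0.03, 0.09, 0, 0, 0, 0], [0.05, 0.13, 0, 0, 0, 0], [0.05, 0.14, 0, 0, 0, 0], [0.05, 0.14, 0, 0, 0, 0]],
])

```text
time: 6.82
position: [0.5727, -0.1171, 0.0018]
tcp_rot: [[-0.001, 0.94, -0.34], [-0.004, -0.34, -0.94], [-1.0, 0.001, 0.004]]
contact_force: [-3.3, -9.7, 2.5]
grip_width: 0.0365
```

```bash
python3 - <<'E'
from h import *
s=telemetry.observe(); print(s["time"],s["position"].round(4),s["grip_width"],s["contact_force"].round(2))
im=viewer.capture("wrist"); a=im[:,:,::-1]
im=viewer.capture("scene"); b=cv2.resize(im[200:330,320:500,::-1],(554,400))
cv2.imwrite("pics/w4.png",np.hstack([a[150:,200:440],b[:250]]) if 0 else np.hstack([a[:,200:440],b]))
E
```

```text
6.825 [ 0.5727 -0.1171  0.0018] 0.03654872110299761 [-3.27 -9.66  2.53]
```

View pics/w4.png

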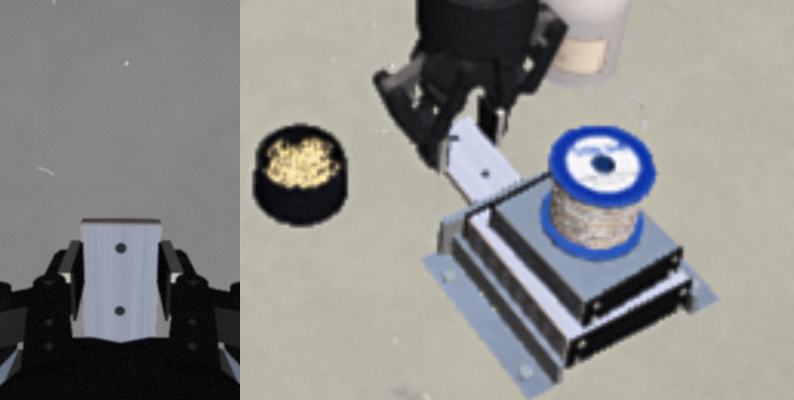

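>>> apply_moves([
  [[0.06, 0.17, 0, 0, 0, 0], [0.06, 0.17, 0, 0, 0, 0], [0.06, 0.17, 0, 0, 0, 0], [0.06, 0.17, 0, 0, 0, 0], [0.06, 0.17, 0, 0, 0, 0]],
])

```text
time: 7.55
position: [0.5816, -0.0923, 0.0018]
tcp_rot: [[-0.001, 0.941, -0.339], [-0.005, -0.339, -0.941], [-1.0, 0.001, 0.005]]
contact_force: [-4.5, -13.7, 3.5]
grip_width: 0.0368
```

>>> apply_moves([
  [[0.06, 0.17, 0, 0, 0, 0], [0.06, 0.17, 0, 0, 0, 0], [0.06, 0.17, 0, 0, 0, 0], [0.06, 0.17, 0, 0, 0, 0], [0.06, 0.17, 0, 0, 0, 0]],
])

```text
time: 8.18
position: [0.591, -0.0654, 0.0018]
tcp_rot: [[0.0, 0.94, -0.341], [-0.002, -0.341, -0.94], [-1.0, 0.001, 0.002]]
contact_force: [-1.8, -4.4, 4.0]
grip_width: 0.0369
```

```bash
cat > look.py <<'E'
from h import *
import sys
s=telemetry.observe(); print(s["time"],s["position"].round(4),s["grip_width"],s["contact_force"].round(2))
im=viewer.capture("wrist"); a=im[:,:,::-1]
im=viewer.capture("scene"); b=cv2.resize(im[200:330,320:500,::-1],(554,400))
cv2.imwrite(sys.argv[1],np.hstack([a[:,200:440],b]))
E
python3 look.py pics/w5.png
```

```text
8.175 [ 0.591  -0.0654  0.0018] 0.03688100779588174 [-1.76 -4.39  3.99]
```

View pics/w5.png

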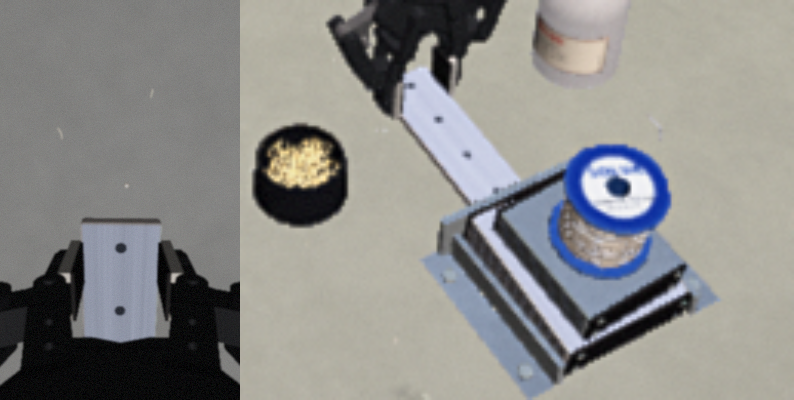

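>>> apply_moves([
  [[0.06, 0.17, 0, 0, 0, 0], [0.06, 0.17, 0, 0, 0, 0], [0.06, 0.17, 0, 0, 0, 0], [0.06, 0.17, 0, 0, 0, 0], [0.04, 0.12, 0, 0, 0, 0]],
])

```text
time: 8.9
position: [0.5996, -0.039, 0.0018]
tcp_rot: [[0.0, 0.94, -0.341], [-0.0, -0.341, -0.94], [-1.0, 0.0, 0.0]]
contact_force: [-1.3, -4.1, 5.4]
grip_width: 0.0368
```

```bash
python3 look.py pics/w6.png
```

```text
8.9 [ 0.5996 -0.039   0.0018] 0.03675396298149633 [-1.33 -4.15  5.45]
```

View pics/w6.png

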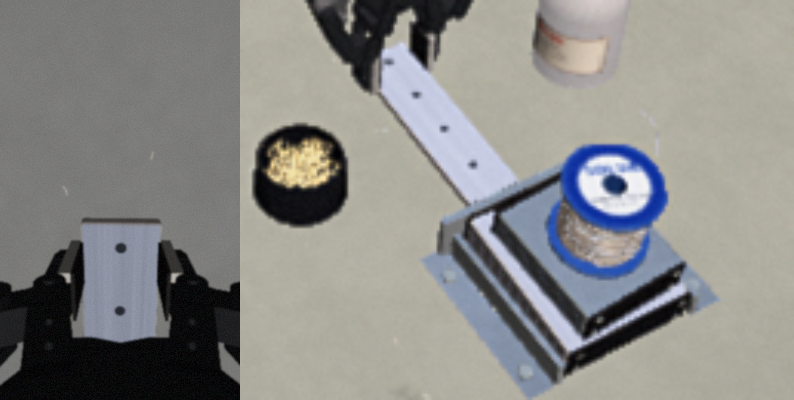

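>>> apply_moves([
  [[0.03, 0.09, 0, 0, 0, 0], [0.03, 0.09, 0, 0, 0, 0], [0.03, 0.09, 0, 0, 0, 0], [0.04, 0.1, 0, 0, 0, 0], [0.05, 0.14, 0, 0, 0, 0]],
])

```text
time: 9.62
position: [0.605, -0.0236, 0.0018]
tcp_rot: [[0.0, 0.94, -0.342], [-0.0, -0.342, -0.94], [-1.0, 0.0, 0.0]]
contact_force: [-1.1, -3.6, 4.8]
grip_width: 0.0369
```

>>> apply_moves([
  [[0.06, 0.17, 0, 0, 0, 0], [0.06, 0.17, 0, 0, 0, 0], [0.06, 0.17, 0, 0, 0, 0], [0.06, 0.17, 0, 0, 0, 0], [0, 0, 0, 0, 0, 0]],
])

```text
time: 10.25
position: [0.6124, -0.0024, 0.0018]
tcp_rot: [[0.001, 0.94, -0.342], [0.001, -0.342, -0.94], [-1.0, 0.001, -0.001]]
contact_force: [-0.8, -0.7, 5.5]
grip_width: 0.0366
```

```bash
python3 look.py pics/w7.png
```

```text
10.25 [ 0.6124 -0.0024  0.0018] 0.03657242842194397 [-0.82 -0.74  5.47]
```

View pics/w7.png

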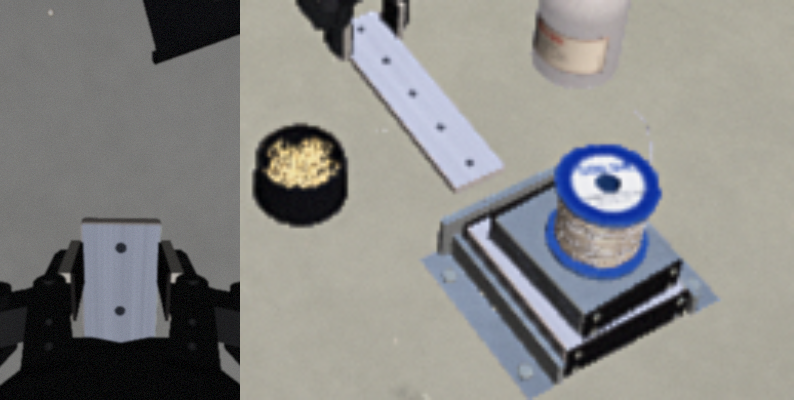

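>>> apply_moves([
  [[0, 0, 0, 0, 0, 0], [0, 0, 0, 0, 0, 0], [0, 0, 0.1, 0, 0, 0], [0, 0, 0.1, 0, 0, 0], [0, 0, 0, 0, 0, 0]],
], hand=0.25)

```text
time: 10.98
position: [0.6123, -0.0036, 0.0079]
tcp_rot: [[0.001, 0.94, -0.342], [-0.0, -0.342, -0.94], [-1.0, 0.001, -0.0]]
contact_force: [-0.9, 0.3, 0.0]
grip_width: 0.0641
```

>>> apply_moves([
  [[-0.1, -0.28, 0, 0, 0, 0], [-0.2, -0.56, 0, 0, 0, 0], [-0.2, -0.56, 0, 0, 0, 0], [-0.15, -0.4, 0, 0, 0, 0], [-0.07, -0.18, 0, 0, 0, 0]],
])

```text
time: 11.6
position: [0.5899, -0.0644, 0.0075]
tcp_rot: [[-0.0, 0.939, -0.344], [0.0, -0.344, -0.939], [-1.0, -0.0, -0.0]]
contact_force: [-0.1, 1.0, 0.5]
grip_width: 0.0637
```

```bash
python3 - <<'E'
from h import *
s=telemetry.observe(); print(s["time"],s["position"].round(4),s["tcp_rot"].round(3).tolist(),s["grip_width"],s["contact_force"].round(2))
m=viewer.camera_model("wrist"); im=viewer.capture("wrist"); cv2.imwrite("pics/w8.png",im[:,:,::-1]); np.savez("w8.npz",K=m["camera_matrix"],T=m["world_from_camera"])
im=viewer.capture("top"); cv2.imwrite("pics/t8.png",im[:,:,::-1])
E
```

```text
11.6 [ 0.5899 -0.0644  0.0075] [[-0.0, 0.939, -0.344], [0.0, -0.344, -0.939], [-1.0, -0.0, -0.0]] 0.0636845972065334 [-0.06  1.01  0.49]
```

View pics/w8.png

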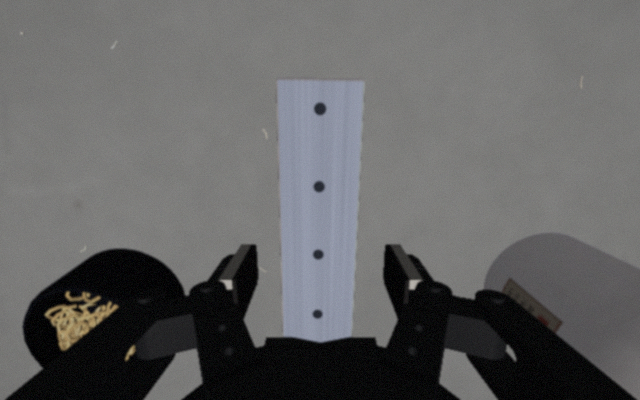

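```bash
python3 - <<'E'
from h import *
d=np.load("w8.npz"); m={"camera_matrix":d["K"],"world_from_camera":d["T"]}
h=px2w("wrist",[(320,108.5),(319,186.5),(318.3,254.5),(317.8,314)],.01,m)[:,:2]*1000;print(h.round(1))
e=h[0]-h[3];print(np.degrees(np.arctan2(e[1],e[0])))
print("centre offset",h[2]-telemetry.observe()["position"][:2]*1000)
E
```

```text
[[616.    5.7]
 [603.1 -28.1]
 [590.3 -61.9]
 [577.6 -95.6]]
69.24030219562289
centre offset [0.2095745  1.97804015]
```

>>> apply_moves([
  [[0.02, 0.06, -0.1, 0, 0, 0], [0, 0, -0.11, 0, 0, 0], [0, 0, 0, 0, 0, 0], [0, 0, 0, 0, 0, 0], [0, 0, 0, 0, 0, 0]],
], hand=1, squeeze=80)

```text
time: 12.32
position: [0.5912, -0.0605, 0.0035]
tcp_rot: [[0.001, 0.94, -0.341], [-0.0, -0.341, -0.94], [-1.0, 0.001, -0.0]]
contact_force: [-3.9, -0.3, 16.3]
grip_width: 0.0374
```

>>> apply_moves([
  [[0, 0, 0.1, 0, 0, 0], [0, 0, 0.3, 0, 0, 0], [0, 0, 0.6, 0, 0, 0], [0, 0, 1, 0, 0, 0], [0, 0, 1, 0, 0, 0]],
])

```text
time: 12.95
position: [0.5909, -0.0611, 0.0926]
tcp_rot: [[0.0, 0.94, -0.342], [0.0, -0.342, -0.94], [-1.0, -0.0, -0.0]]
contact_force: [1.6, 0.6, -1.4]
grip_width: 0.0369
```

```bash
python3 look.py pics/w9.png
```

```text
12.95 [ 0.5909 -0.0611  0.0926] 0.03694366711529983 [ 1.59  0.6  -1.35]
```

View pics/w9.png

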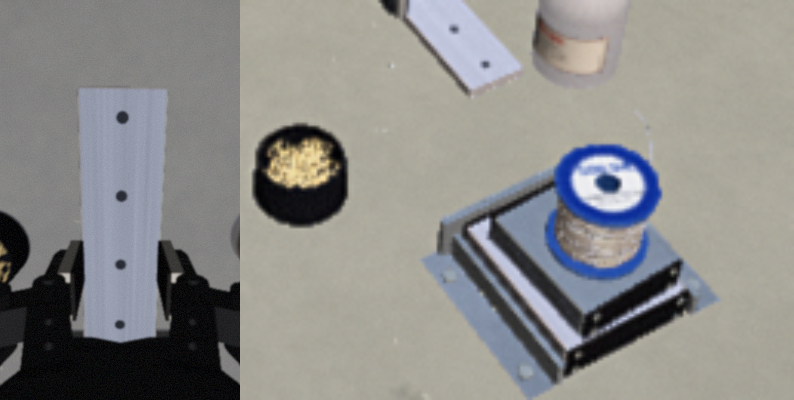

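>>> apply_moves([
  [[-0.4, 0.6, 0.6, 0, 0, -8], [-0.4, 0.95, 0.6, 0, 0, -10.6], [-0.4, 0.95, 0.3, 0, 0, -10.6], [-0.4, 0.95, 0, 0, 0, -10.6], [-0.4, 0.95, 0, 0, 0, -10.6]],
])

```text
time: 13.68
position: [0.5301, 0.0717, 0.1358]
tcp_rot: [[-0.001, 0.33, -0.944], [0.0, -0.944, -0.33], [-1.0, -0.0, 0.001]]
contact_force: [0.9, 0.4, -2.3]
grip_width: 0.037
```

>>> apply_moves([
  [[-0.4, 0.95, 0, 0, 0, -10.6], [-0.4, 0.95, 0, 0, 0, -2.7], [-0.4, 0.95, 0, 0, 0, 0], [-0.4, 0.95, 0, 0, 0, 0], [0, 0.3, 0, 0, 0, 0]],
])

```text
time: 14.3
position: [0.4812, 0.195, 0.1356]
tcp_rot: [[-0.002, 0.112, -0.994], [-0.0, -0.994, -0.112], [-1.0, 0.0, 0.002]]
contact_force: [0.6, -0.3, -2.0]
grip_width: 0.0369
```

```bash
python3 - <<'E'
from h import *
s=telemetry.observe(); print(s["time"],s["position"].round(4),s["tcp_rot"].round(3).tolist(),s["grip_width"],s["contact_force"].round(2))
m=viewer.camera_model("wrist"); im=viewer.capture("wrist"); cv2.imwrite("pics/w10.png",im[:,:,::-1]); np.savez("w10.npz",K=m["camera_matrix"],T=m["world_from_camera"])
im=viewer.capture("scene"); cv2.imwrite("pics/s10.png",cv2.resize(im[80:260,150:350,::-1],None,fx=3,fy=3))
E
```

```text
14.3 [0.4812 0.195  0.1356] [[-0.002, 0.112, -0.994], [-0.0, -0.994, -0.112], [-1.0, 0.0, 0.002]] 0.036933973672050306 [ 0.6  -0.29 -1.98]
```

View pics/w10.png

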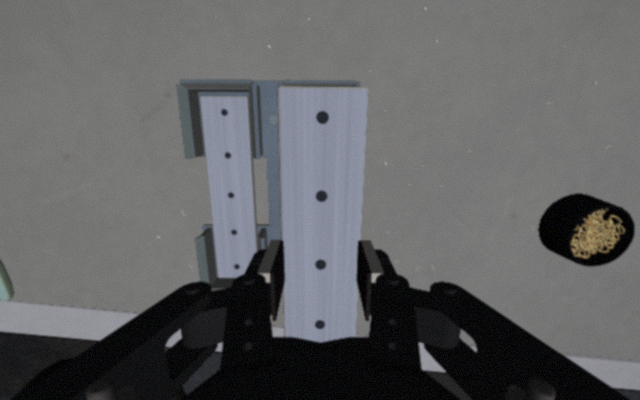

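View pics/s10.png

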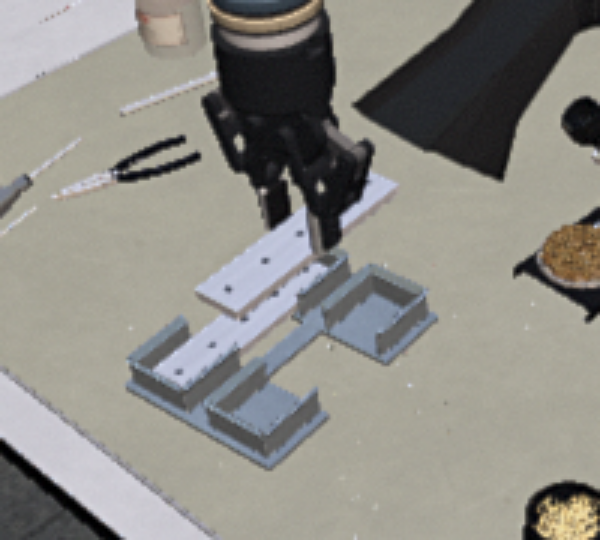

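```bash
python3 - <<'E'
from h import *
d=np.load("w10.npz"); m={"camera_matrix":d["K"],"world_from_camera":d["T"]}
g=px2w("wrist",[(224.5,112.5),(228,155.5),(231,195.5),(234,232.5),(237,267)],.018,m)[:,:2]
print("fitted",(g*1000).round(1)); e=g[0]-g[4]; a=np.arctan2(e[1],e[0]);print(np.degrees(a),np.linalg.norm(e))
x=np.array([np.cos(a),np.sin(a)]);y=np.array([-x[1],x[0]])
sad=g.mean(0)-.08*y; print("saddle",sad*1000)
hb=px2w("wrist",[(322.3,117),(321.5,196),(320.6,264.5),(319.8,324.5)],.142,m)[:,:2];e=hb[0]-hb[3]
print("held",(hb*1000).round(1),np.degrees(np.arctan2(e[1],e[0])))
jo=g.mean(0)-.04*y
def P(px,py,z): return np.r_[jo+px*x+py*y,z]
rect=[[P(sx*.099,sy*.075,0) for sx,sy in((1,1),(1,-1),(-1,-1),(-1,1))],
      [P(sx*.089,-.04+sy*.024,.008) for sx,sy in((1,1),(1,-1),(-1,-1),(-1,1))],
      [P(sx*.085,.04+sy*.020,.018) for sx,sy in((1,1),(1,-1),(-1,-1),(-1,1))]]
w=cv2.imread("pics/w10.png"); s=cv2.imread("pics/scene0.png"); t=cv2.imread("pics/top0.png")
for im,cam,mm in((w,"wrist",m),(s,"scene",None),(t,"top",None)):
    big=cv2.resize(im,None,fx=4,fy=4,interpolation=2)
    for r in rect: cv2.polylines(big,[((w2px(cam,np.array(r),mm)+.5)*4).astype(np.int32)],True,(0,0,255),1)
    c={"wrist":(60,300,150,390),"scene":(145,245,180,310),"top":(190,280,205,290)}[cam]
    o=big[c[0]*4:c[1]*4,c[2]*4:c[3]*4]; k=min(1,600/o.shape[0],800/o.shape[1]); cv2.imwrite(f"pics/ov_{cam}.png",cv2.resize(o,None,fx=k,fy=k))
E
```

```text
fitted [[546.7 284.2]
 [510.9 280.4]
 [474.9 276.7]
 [439.  272.8]
 [403.1 268.7]]
6.160823999907986 0.1444770018905681
saddle [483.49090626 197.02652783]
held [[551.8 202.7]
 [515.8 199. ]
 [479.9 195.4]
 [444.  191.7]] 5.8257885033496954
```

View pics/ov_wrist.png

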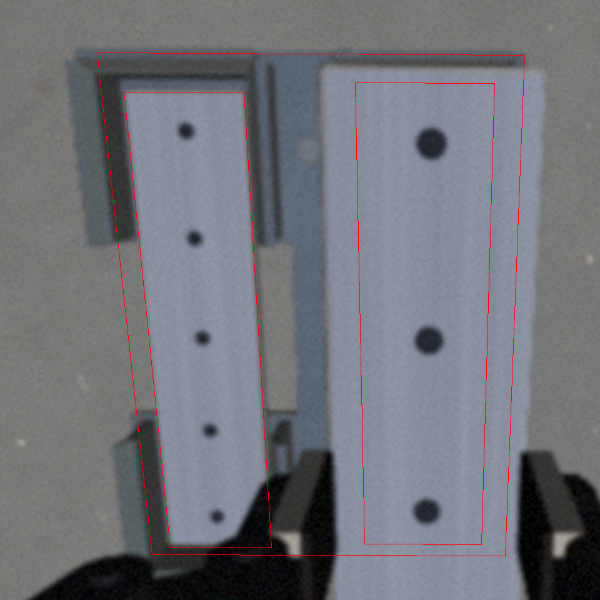

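View pics/ov_scene.png

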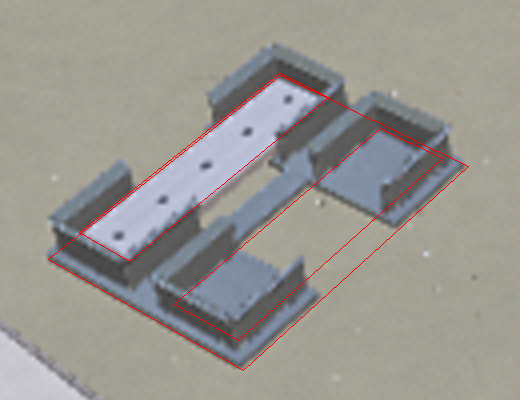

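View pics/ov_top.png

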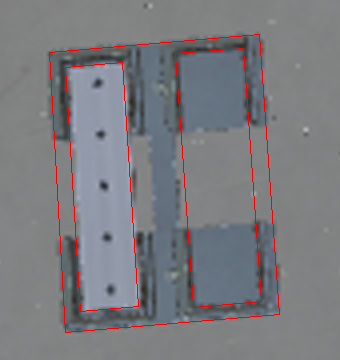

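>>> apply_moves([
  [[0.06, 0.02, -0.5, 0, 0, 0.4], [0.06, 0.01, -0.9, 0, 0, 0], [0, 0, -0.9, 0, 0, 0], [0, 0, -0.6, 0, 0, 0], [0, 0, 0, 0, 0, 0]],
])

```text
time: 15.02
position: [0.4857, 0.1934, 0.0471]
tcp_rot: [[-0.004, 0.115, -0.993], [-0.001, -0.993, -0.115], [-1.0, 0.0, 0.004]]
contact_force: [-1.4, 0.4, -1.9]
grip_width: 0.0372
```

```bash
python3 - <<'E'
from h import *
s=telemetry.observe(); print(s["time"],s["position"].round(4),s["tcp_rot"].round(3).tolist(),s["grip_width"],s["contact_force"].round(2))
m=viewer.camera_model("wrist"); im=viewer.capture("wrist"); cv2.imwrite("pics/w11.png",im[:,:,::-1]); np.savez("w11.npz",K=m["camera_matrix"],T=m["world_from_camera"])
im=viewer.capture("scene"); cv2.imwrite("pics/s11.png",cv2.resize(im[130:260,170:330,::-1],None,fx=4.5,fy=4.5,interpolation=2))
E
```

```text
15.025 [0.4857 0.1934 0.0471] [[-0.004, 0.115, -0.993], [-0.001, -0.993, -0.115], [-1.0, 0.0, 0.004]] 0.03717960109273017 [-1.41  0.41 -1.95]
```

View pics/w11.png

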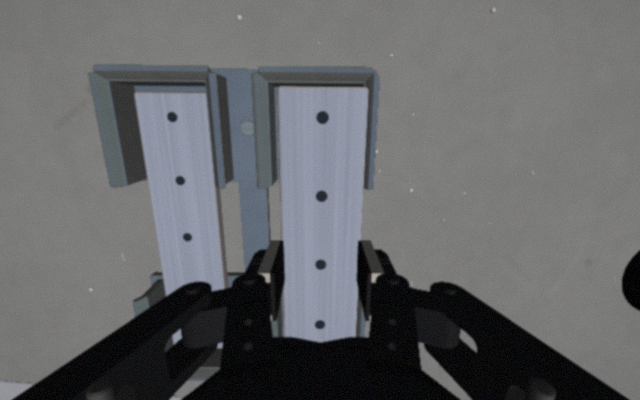

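View pics/s11.png

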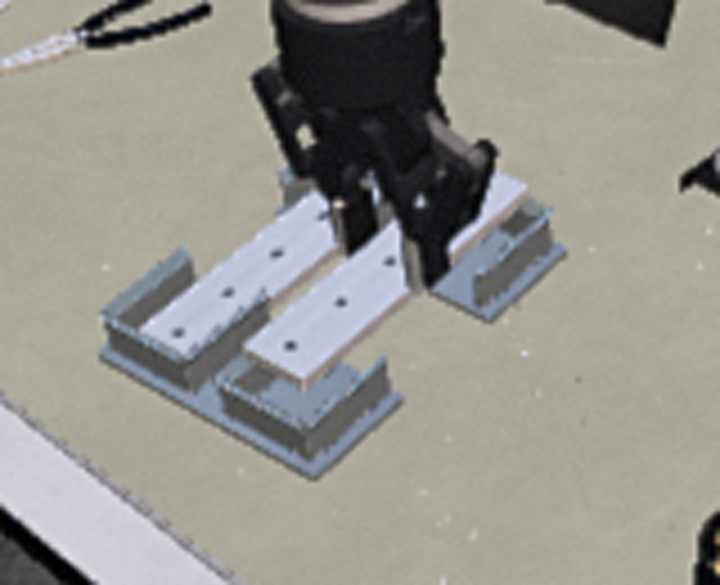

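```bash
python3 - <<'E'
from h import *
d=np.load("w11.npz"); m={"camera_matrix":d["K"],"world_from_camera":d["T"]}
im=cv2.imread("pics/w11.png"); cv2.imwrite("pics/w11z.png",cv2.resize(im[55:215,80:400],None,fx=2.5,fy=2.5,interpolation=2))
g=px2w("wrist",[(172.2,117),(180,180.5),(187,237)],.018,m)[:,:2]
e=g[0]-g[2];a=np.arctan2(e[1],e[0]);x=np.array([np.cos(a),np.sin(a)]);y=np.array([-x[1],x[0]])
print("fitted",(g*1000).round(1),np.degrees(a),"saddle",(g[2]-.08*y)*1000)
hb=px2w("wrist",[(322.3,117.5),(321.3,196),(320.5,264.5),(319.8,324.5)],.0535,m)[:,:2];e=hb[0]-hb[3];print("held",(hb*1000).round(1),np.degrees(np.arctan2(e[1],e[0])))
E
```

```text
fitted [[546.8 284.3]
 [510.9 280.5]
 [475.1 276.7]] 6.0024774977270114 saddle [483.45094539 197.18385459]
held [[556.1 201.4]
 [520.4 197.6]
 [484.4 193.8]
 [448.5 190. ]] 6.004518459019401
```

View pics/w11z.png

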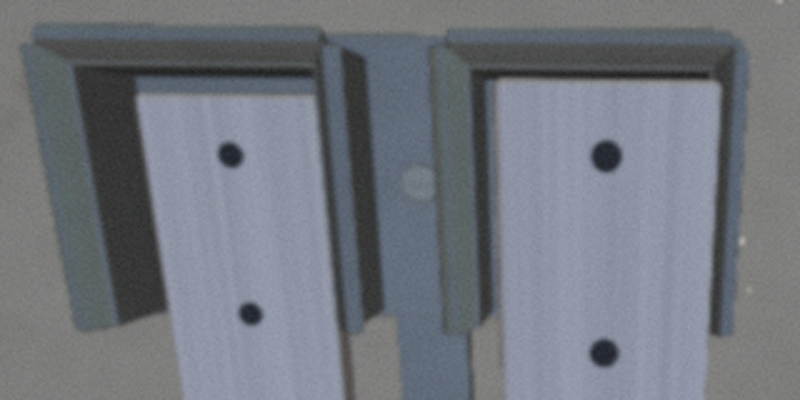

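```bash
python3 - <<'E'
from h import *
d=np.load("w11.npz"); m={"camera_matrix":d["K"],"world_from_camera":d["T"]}
f=lambda u,v,z:px2w("wrist",[(80+u/2.5,55+v/2.5)],z,m)[0,:2]*1000
x=np.array([np.cos(np.radians(6.1)),np.sin(np.radians(6.1))]);y=np.array([-x[1],x[0]])
c0=np.array([483.45,197.2])
for n,p,z in [("emptyL out",(436,150),.035),("emptyR out",(742,150),.035),("emptyL in",(471,150),.03),("emptyR in",(725,150),.03),("fitL out",(45,150),.035),("fitR out",(362,150),.035),("fitR in",(325,150),.035),("end out",(600,32),.035),("heldL",(499,150),.0535),("heldR",(720,150),.0535),("held end",(605,80),.0535)]:
    q=f(*p,z)-c0; print(n,(q@x).round(1),(q@y).round(1))
E
```

```text
emptyL out 73.6 30.4
emptyR out 74.1 -31.0
emptyL in 73.7 24.2
emptyR in 74.1 -28.4
fitL out 72.9 108.7
fitR out 73.4 45.2
fitR in 73.4 52.6
end out 95.6 -2.4
heldL 73.6 15.3
heldR 73.9 -23.7
held end 85.3 -3.3
```

>>> apply_moves([
  [[-0.03, 0.11, 0, 0, 0, 0], [0, 0, -0.1, 0, 0, 0], [0, 0, 0, 0, 0, 0], [0, 0, 0, 0, 0, 0], [0, 0, 0, 0, 0, 0]],
])

```text
time: 15.75
position: [0.4857, 0.198, 0.0463]
tcp_rot: [[0.0, 0.117, -0.993], [0.0, -0.993, -0.117], [-1.0, -0.0, -0.0]]
contact_force: [0.5, 0.1, -1.3]
grip_width: 0.0367
```

```bash
python3 - <<'E'
from h import *
s=telemetry.observe(); print(s["time"],s["position"].round(4),s["tcp_rot"].round(3).tolist(),s["contact_force"].round(2))
m=viewer.camera_model("wrist"); im=viewer.capture("wrist"); cv2.imwrite("pics/w12.png",cv2.resize(im[55:215,80:400,::-1],None,fx=2.5,fy=2.5,interpolation=2))
np.savez("w12.npz",K=m["camera_matrix"],T=m["world_from_camera"])
E
```

```text
15.75 [0.4857 0.198  0.0463] [[0.0, 0.117, -0.993], [0.0, -0.993, -0.117], [-1.0, -0.0, -0.0]] [ 0.46  0.08 -1.26]
```

View pics/w12.png

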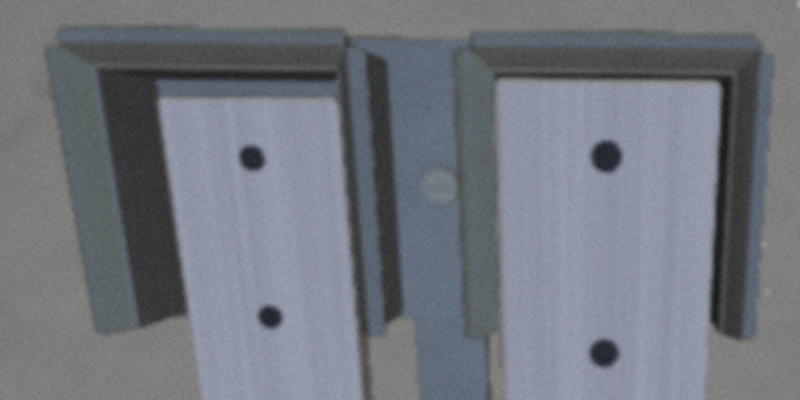

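```bash
python3 - <<'E'
from h import *
d=np.load("w12.npz"); m={"camera_matrix":d["K"],"world_from_camera":d["T"]}
f=lambda u,v,z:px2w("wrist",[(80+u/2.5,55+v/2.5)],z,m)[0,:2]*1000
x=np.array([np.cos(np.radians(6.1)),np.sin(np.radians(6.1))]);y=np.array([-x[1],x[0]])
c0=np.array([483.45,197.2])
for n,p,z in [("emptyL out",(460,150),.035),("emptyR out",(769,150),.035),("fitted h1",(252,157),.018),("end out",(600,35),.035),("end in",(600,72),.03),("heldL",(498,150),.053),("heldR",(719,150),.053),("h1",(606,156),.053),("h2",(604,352),.053),("held end",(605,80),.053)]:
    q=f(*p,z)-c0; print(n,(q@x).round(1),(q@y).round(1))
E
```

```text
emptyL out 74.1 30.2
emptyR out 74.8 -31.7
fitted h1 72.3 79.6
end out 95.6 2.4
end in 89.5 2.3
heldL 74.0 20.2
heldR 74.4 -18.9
h1 73.2 1.1
h2 37.3 1.0
held end 85.8 1.4
```

>>> apply_moves([
  [[-0.03, -0.03, -0.2, 0, 0, 0], [0, 0, -0.3, 0, 0, 0], [0, 0, -0.3, 0, 0, 0], [0, 0, -0.2, 0, 0, 0], [0, 0, -0.1, 0, 0, 0]],
])

```text
time: 16.42
position: [0.4845, 0.1971, 0.0125]
tcp_rot: [[-0.001, 0.117, -0.993], [-0.0, -0.993, -0.117], [-1.0, 0.0, 0.001]]
contact_force: [0.9, -0.1, -2.2]
grip_width: 0.0373
```

```bash
python3 - <<'E'
from h import *
s=telemetry.observe(); print(s["time"],s["position"].round(4),s["tcp_rot"].round(3).tolist(),s["contact_force"].round(2))
im=viewer.capture("wrist"); a=im[:,80:400,::-1]
b=viewer.capture("scene")[130:260,180:320,::-1]; cv2.imwrite("pics/w13.png",np.hstack([a,cv2.resize(b,(431,400),interpolation=2)]))
E
```

```text
16.425 [0.4845 0.1971 0.0125] [[-0.001, 0.117, -0.993], [-0.0, -0.993, -0.117], [-1.0, 0.0, 0.001]] [ 0.94 -0.12 -2.22]
```

View pics/w13.png

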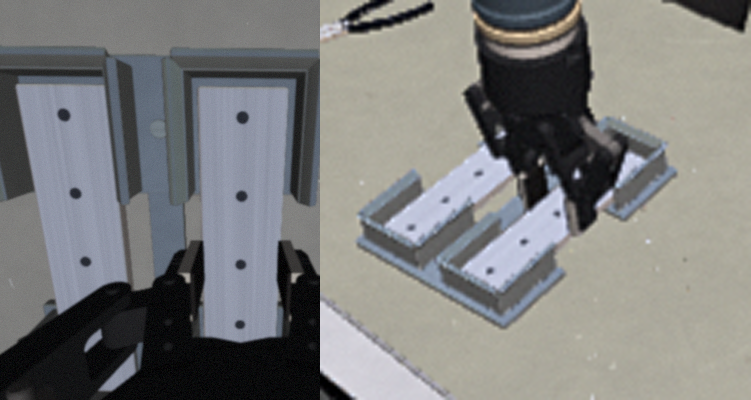

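>>> apply_moves([
  [[0, 0, -0.04, 0, 0, 0], [0, 0, 0, 0, 0, 0], [0, 0, -0.03, 0, 0, 0], [0, 0, 0, 0, 0, 0], [0, 0, 0, 0, 0, 0]],
])

```text
time: 17.15
position: [0.485, 0.1972, 0.0116]
tcp_rot: [[0.001, 0.117, -0.993], [0.0, -0.993, -0.117], [-1.0, -0.0, -0.001]]
contact_force: [-0.1, -0.5, 5.1]
grip_width: 0.0369
```

>>> apply_moves([
  [[0, 0, 0, 0, 0, 0], [0, 0, 0, 0, 0, 0], [0, 0, 0, 0, 0, 0], [0, 0, 0, 0, 0, 0], [0, 0, 0, 0, 0, 0]],
], hand=0.38)

```text
time: 17.77
position: [0.4847, 0.1971, 0.011]
tcp_rot: [[-0.0, 0.117, -0.993], [-0.0, -0.993, -0.117], [-1.0, -0.0, 0.0]]
contact_force: [0.3, 0.7, -0.2]
grip_width: 0.0529
```

>>> apply_moves([
  [[0, 0, 0.2, 0, 0, 0], [0, 0, 0.6, 0, 0, 0], [0, 0, 1, 0, 0, 0], [0, 0, 1, 0, 0, 0], [0, 0, 1, 0, 0, 0]],
])

```text
time: 18.4
position: [0.4846, 0.1971, 0.1264]
tcp_rot: [[0.0, 0.117, -0.993], [0.0, -0.993, -0.117], [-1.0, -0.0, -0.0]]
contact_force: [0.3, 0.0, -0.7]
grip_width: 0.0533
```

>>> apply_moves([
  [[-0.5, 0.6, 1, 0, 0, 0], [-0.5, 1, 1, 0, 0, 0], [-0.5, 1, 0, 0, 0, 0], [-0.5, 1, 0, 0, 0, 0], [-0.5, 1, 0, 0, 0, 0]],
])

```text
time: 19.02
position: [0.4091, 0.3359, 0.1857]
tcp_rot: [[0.001, 0.117, -0.993], [0.0, -0.993, -0.117], [-1.0, -0.0, -0.001]]
contact_force: [-0.5, -0.0, 0.1]
grip_width: 0.0531
```

```bash
python3 - <<'E'
from h import *
s=telemetry.observe(); print(s["time"],s["position"].round(4),s["grip_width"],s["contact_force"].round(2))
b=viewer.capture("scene")[130:330,180:490,::-1]; cv2.imwrite("pics/s14.png",cv2.resize(b,None,fx=2.5,fy=2.5,interpolation=2))
t=viewer.capture("top"); cv2.imwrite("pics/t14.png",cv2.resize(t[170:290,200:460,::-1],None,fx=3,fy=3,interpolation=2))
E
```

```text
19.025 [0.4091 0.3359 0.1857] 0.05308889134752952 [-0.46 -0.04  0.12]
```

View pics/s14.png

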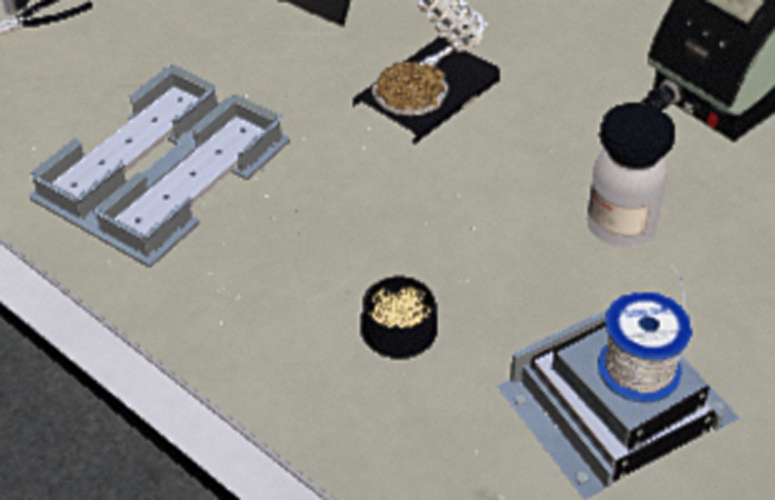

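View pics/t14.png

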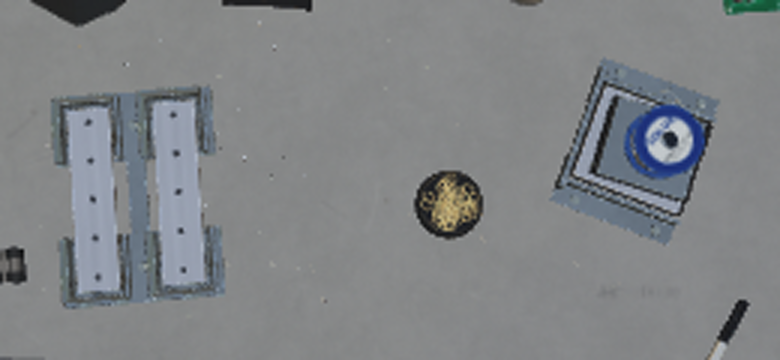

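All in place: the bar lies flat in its pockets, the stack is standing, and the cup and bottle haven't moved. The arm is clear of everything, so I'm handing in.

```bash
python3 -c "
from plant import manip; print(manip.finish_job())"
```

```text
the job is handed in; nothing more can be done
None
```

The bar is out of the stack and lying flat in the jig's empty pair of pockets. The job was handed in at about 19 s, well under the 51 s limit.

- **Drawing it out:** I gripped the bar by its exposed end and slid it about 135 mm along the bench through the slot. The highest pull reading was about 14 N. The lower case tipped back as expected while the bar was leaving. The two cases and the spool then settled and were still standing one on another in the frame.
- **Placing it:** I let go, regripped the bar at its centre hole and carried it over the jig. A wrist-camera check above the pocket showed the bar about 3.5 mm off to one side. I corrected that, lowered it until the force showed it resting at pocket-floor height (about 5 N), then opened the fingers and backed away.
- **Last checks:** The final scene and top pictures show:
    - the bar in both end pockets, parallel to the fitted one;
    - the stack upright in the frame;
    - the cup and bottle where they were;
    - the gripper touching nothing.
- **Disagreements:** The top and wrist cameras differed by about 3 mm on where the pockets are. I followed the wrist camera, and the pocket walls in its picture agreed with it to within about 0.5 mm. The gripper read about 37 mm on the 40 mm bar, but the bar did not slip. The highest force reading, about 16 N, came while closing on the bar's middle on the bench.

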